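# Tune the wheelhouse receiver to the forecast mark

## Task

Get the receiver in the chart-table drawer ready for the shipping forecast: first slide its orange power switch across to on, then roll the knurled tuning thumbwheel with a fingertip until the red pointer stands in line with the strip of green tape below the dial. Use only light finger pressure on the wheel, because its worn plastic spindle cracks if it is pressed hard, do not lean on the set, leave the other things in the drawer where they lie, and let go of everything when it is tuned.

Things in the scene. Friction and masses are not known exactly. Their poses are not given: they have to be found in the camera images.
- drawer: shallow open drawer, white-painted plywood, lifted out onto the chart table: 440 mm (own x) by 640 mm (own y), rims 10 mm thick and 80 mm above the table, inner floor 10 mm above the table. Origin under its middle. Fixed
- receiver: black portable receiver lying face up on the drawer floor, held fast in plywood fiddles. Case 130 mm (own x) by 220 mm (own y) by 50 mm high; origin at the centre of its underside, z up; flat face 50 mm above it. The dial is a cream strip 30 (x) by 124 mm (y), middle at own (+37, 0) mm, under a clear window flush with the face. Speaker slots at own y above +10 mm
- tuning_wheel: grey knurled tuning thumbwheel, radius 18 mm, 7 mm thick; origin on its axis, at own (0, -60, 37) mm of the receiver. It turns about the receiver's own x and only its crest shows through a slot in the face, so it cannot be pinched. Turning it takes about 1.7 N at the rim and it stays where it is left. Pressing it with more than 15 N cracks its spindle
- wheel_crest (a point): nominal crest of that wheel, 5 mm above the face, at own (0, -60, 55) mm of the receiver. The wheel runs up to 1 mm out of true either way as it turns, so the real height is found by feel. Rolling the crest toward own +y drives the red pointer toward own +y by about 0.67 mm per mm of fingertip travel without slip (12 mm per radian), and likewise toward -y
- pointer_mid (a point): middle of the red dial pointer, a bar 28 mm (own x of the receiver) by 3 mm behind the window, at own (+37, p, 50) mm of the receiver; it slides along own y, p from -47 to +47 mm, and only when the wheel turns. It starts within 6 mm of p = 0
- green_tape: strip of green tape, 12 mm (own x) by 8 mm (own y), flat on the face just on the near side of the dial, at own (16, t, 50) mm of the receiver: the forecast mark, t between 22 and 36 mm on either side of the dial's middle. Origin at its centre, axes as the receiver's. The pointer's middle line must fall within its 8 mm width
- white_tape: strip of white tape of the same size for another station, on the other side of the dial's middle: not the one wanted
- power_switch (a joint): orange slide switch of the receiver: 0 is off, 0.010 m is on (fully across), moving toward the receiver's own -y; stiff, about 2.5 N, and stays where it is put. At least 8.5 mm counts as on. The set as a whole must not be pushed with more than 25 N
- switch_top (a point): middle of the top of the orange switch nib, which is 12 mm (own x of the receiver) by 9 mm (own y) and stands 7 mm above the face; off, it lies at own (-47, -20, 57) mm of the receiver, on, at own (-47, -30, 57) mm
- sextant: aluminium sextant lying on its feet, about 190 by 200 mm, 95 mm high, loose; origin under its middle. It lies in the half of the drawer that the receiver does not take. Leave alone
- bearing_compass: yellow plastic hand bearing compass, 80 mm across and 40 mm high, loose on the drawer floor; origin under its middle. Leave alone
- dividers: rusty steel dividers, 155 mm long, 30 mm wide, 9 mm high, lying along own y, loose; origin under the middle. Leave alone
- canister: brass screw-top canister with knurled lid, 47 mm across, 58 mm high, standing loose; origin under its middle. Leave alone

How it is judged:
By the outcome, as a careful person would: the job done as asked, in the order asked, and still so for the second after the job is handed in, with the robot touching nothing.
It also fails if it takes over 72 s, if anything falls off the work surface, if the arm or the gripper's body presses on something with over 40 N, if the wrist force passes 120 N, or if a joint passes its speed limit or range.

## Robot

A 7-joint arm with a two-finger parallel gripper is mounted at the origin on the work surface. World frame = base frame: x ahead of the robot, y to its left, z up, the work surface at z = 0. Lengths are in m, angles in rad, forces in N, time in s.
With the tool pointing down it reaches from about 0.425 to 0.875 m from the base axis. Payload 4.7 kg.
Tool frame: the origin (TCP) lies midway between the tips of the shut fingers; the grasp point (between the pads) lies 19 mm behind it; z points along the fingers, y is the line along which they close (so a half turn about z gives the same grasp; the last joint's range is limited). The gripper opens to 87 mm and grips with 3 to 60 N. Pads are 19 mm wide; open, the fingers measure 117 mm over their backs; the gripper's body (75 mm by 190 mm) begins 51 mm behind the grasp point.
Start: joints at [1.331, 0.321, -0.07, 1.45, 0.023, 1.371, -0.057], TCP at [0.163, -0.629, 0.223] pointing down, gripper open.
Joint ranges: [-2.86, 2.86], [-0.3, 2.09], [-1.38, 1.24], [0.06, 2.45], [-1.56, 4.7], [0.09, 2.05], [-2.69, 2.69]. Speed limits (rad/s): [2.57, 2.57, 3.14, 3.14, 3.14, 3.14, 3.14].

## Interface

Orientations are given as a rotation vector (axis times angle).
In Python, from bench import ctrl, camrig, job gives the robot as it stands (ctrl), with the cameras (camrig) and the job (job).
- The arm moves only by the shell command python3 inch.py 'ROWS' [FORCE]. ROWS is a JSON object whose key "plan" holds a list of rows, 1 to 20 of them, each of 5 numbers: dx, dy, dz in m, then a turn about the tool's z in rad, then the opening from 0.0 (shut) to 1.0 (fully open); each row is the pose to reach, as a shift and turn from the pose commanded when the command began, along the tool's axes at that moment; what a row does not reach only later rows make up. A row lasts 1/10 s, in which the tool goes at most 0.05 m and 0.15 rad, less where a joint would pass 70% of its speed; a pose out of reach is approached as far as the arm can. The fingers move at their own pace and stop on an object; FORCE is the grip in N (left out, the last holds). Time passes only in rows, so rows that do not move let the fingers close. It prints the time, the measured TCP pose, the force, the opening and the grip force at its end. Input that does not fit is refused with a message, and nothing moves.
- ctrl.get_state(): the state, without advancing time (a new reading comes with each control period).
- camrig.get_image(name): name is "scene" or "side" or "wrist"; returns the picture (400x640x3 uint8, red, green, blue); there is no depth.
- camrig.camera_model(name): a dict with "vertical_fov" (degrees; the focal length in pixels is half the picture's height over the tangent of half this angle, whatever the lens; pixels are square), "cx", "cy" (the principal point, pixels), "rvec" (rotation vector, rad) and "tvec" (3), from world to camera coordinates, as OpenCV has them; the wrist camera has in their place "hand_eye" (4x4, takes a point from camera to tool coordinates, whose origin is the TCP and whose axes are the flange's). Camera axes: x right, y down, z forward; pixel columns grow to the right and rows downward; lengths in m; the calibration is good to about 2 mm. The wrist camera is an equidistant fisheye: a pixel r from the principal point sees the ray r / f radians off the axis. A picture is of the moment at which its call begins: read the wrist's pose just before it. camera_model takes no time and is no camera call.
- job.close_job(): hands the job in; it is judged then, once.
The state is a dict: "time": time; "joint_positions": joint angles; "qd": joint speeds; "joint_torque": joint torques, N m; "position": TCP position; "tool_rot": TCP orientation; "ft_force": force on the tool from outside, world axes, zero at the start; "torque": the same for the moment, N m; "grip_width": opening from 0.0 (shut) to 1.0 (fully open); "grip_force": force on a finger pad.
Only numpy, scipy, OpenCV 4.12 (cv2) and the standard library are available. Lean on these libraries where they do the work, as an engineer would, in place of code of your own. Each camera call takes 0.05 s, during which the arm holds its last target. There are 200 camera calls.

## Working session

There is one attempt and no reset: what is moved stays moved. The work goes in short steps, Python scripts to look and compute and a shell command to move; the robot and the scene stay as the last step left them, time stands still between calls to the robot, and variables do not carry over. Pictures are saved under pics/ and viewed, at most 10 in all, crops included, and the job is handed in when it is done.

```bash
ls; mkdir -p pics
python3 - <<'E'
from bench import ctrl, camrig, job
import cv2,numpy as np
print({k:np.round(v,3) for k,v in ctrl.get_state().items()})
for n in("scene","side","wrist"):
    print(n,camrig.camera_model(n)); cv2.imwrite(f"pics/{n}0.png",camrig.get_image(n)[:,:,::-1])
E
```

```text
bench.py
inch.py
pics
{'time': np.float64(0.0), 'joint_positions': array([ 1.331,  0.322, -0.07 ,  1.452,  0.023,  1.371, -0.057]), 'qd': array([-0.   , -0.001,  0.001,  0.001, -0.001, -0.001, -0.   ]), 'joint_torque': array([ 0.0000e+00, -4.9128e+01, -4.0400e-01, -3.1252e+01, -6.4000e-02,
        4.4000e-02,  0.0000e+00]), 'position': array([ 0.163, -0.629,  0.221]), 'tool_rot': array([-3.114e+00, -3.970e-01,  1.000e-03]), 'ft_force': array([ 0.156,  1.419, -0.055]), 'torque': array([-0.017,  0.03 , -0.049]), 'grip_force': np.float64(0.0), 'grip_width': np.float64(0.999)}
scene {'vertical_fov': 46.822315756915465, 'cx': 322.99879295304004, 'cy': 195.0507846531208, 'rvec': array([ 2.18084285,  1.60724645, -0.42068188]), 'tvec': array([-0.16928362, -0.38858134,  1.09229272])}
side {'vertical_fov': 52.359705416482925, 'cx': 319.15659852871016, 'cy': 202.69962941810297, 'rvec': array([ 0.70922809, -2.41467223,  1.32499793]), 'tvec': array([0.43466797, 0.21319243, 0.59480743])}
wrist {'vertical_fov': 65.70646984690485, 'cx': 314.3582126574102, 'cy': 199.7003307980106, 'hand_eye': array([[-6.90990890e-04, -9.54087493e-01, -2.99527258e-01,
         8.36452586e-02],
       [ 9.99999432e-01, -9.02243978e-04,  5.66990793e-04,
         4.05505266e-04],
       [-8.11205489e-04, -2.99526696e-01,  9.54087575e-01,
        -1.62361269e-01],
       [ 0.00000000e+00,  0.00000000e+00,  0.00000000e+00,
         1.00000000e+00]])}
```

View pics/scene0.png

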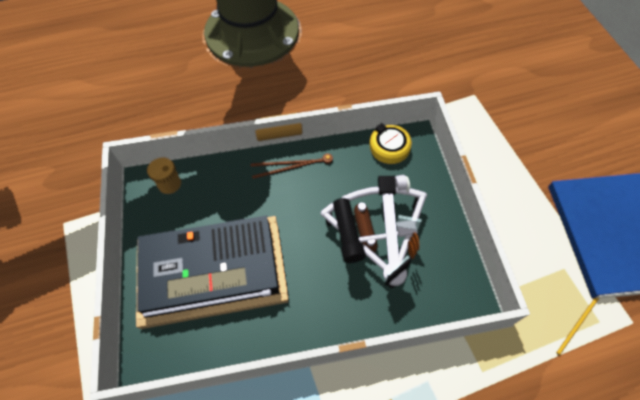

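View pics/side0.png

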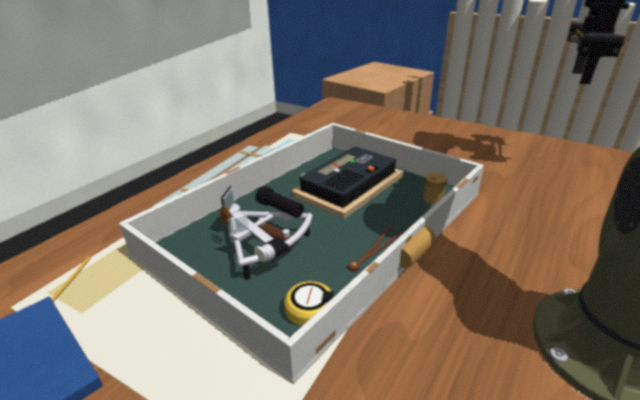

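The scene view shows the receiver at lower left: orange switch (190,236), green tape (185,272), pointer (210,282), white tape (223,267) and wheel in its slot (168,268). In the side view the orange nib is at about (371,168). Next I triangulate the coloured marks.

```bash
cat > h.py <<'E'
from bench import ctrl, camrig, job
import cv2,numpy as np
from scipy.spatial.transform import Rotation as R
def ray(name,uv,state=None):
    m=camrig.camera_model(name); f=200/np.tan(np.radians(m["vertical_fov"])/2)
    p=np.array([(uv[0]-m["cx"])/f,(uv[1]-m["cy"])/f])
    if name=="wrist":
        r=np.linalg.norm(p); d=np.r_[p/r*np.sin(r),np.cos(r)]
        H=m["hand_eye"]; T=R.from_rotvec(state["tool_rot"]).as_matrix()
        return state["position"]+T@H[:3,3], T@H[:3,:3]@d
    M=R.from_rotvec(m["rvec"]).as_matrix()
    d=M.T@np.r_[p,1]; return -M.T@m["tvec"], d/np.linalg.norm(d)
def plane(r,z): return r[0]+r[1]*(z-r[0][2])/r[1][2]
def tri(a,b):
    s=np.linalg.lstsq(np.c_[a[1],-b[1]],b[0]-a[0],rcond=None)[0]
    p,q=a[0]+s[0]*a[1],b[0]+s[1]*b[1]; return (p+q)/2,np.linalg.norm(p-q)
RNG=dict(orange=((5,150,120),(18,255,255)),green=((45,120,70),(80,255,255)),red=((0,90,100),(4,255,255)))
def blobs(img,col,roi,amin=4):
    x0,y0,x1,y1=roi; hsv=cv2.cvtColor(img[y0:y1,x0:x1].copy(),cv2.COLOR_RGB2HSV)
    m=cv2.inRange(hsv,*map(np.array,RNG[col]))
    if col=="red": m|=cv2.inRange(hsv,np.array((172,90,100)),np.array((180,255,255)))
    n,l,s,c=cv2.connectedComponentsWithStats(m)
    return sorted([(int(s[i,4]),*np.round(c[i]+[x0,y0],1)) for i in range(1,n) if s[i,4]>=amin],reverse=True)[:3]
E
python3 - <<'E'
from h import *
for n,roi in(("scene",(130,215,290,315)),("side",(295,140,405,210))):
    im=cv2.imread(f"pics/{n}0.png")[:,:,::-1]
    for c,z in(("orange",.067),("green",.06),("red",.06)):
        for b in blobs(im,c,roi): print(n,c,b,plane(ray(n,b[1:]),z).round(4))
a=cv2.imread("pics/scene0.png")[215:315,130:290];b=cv2.imread("pics/side0.png")[140:210,295:407]
cv2.imwrite("pics/c0.png",np.vstack([cv2.resize(a,(640,400)),cv2.resize(cv2.resize(b,(320,200)),(640,200))]) if 0 else cv2.resize(a,(800,500)))
E
```

```text
scene orange (53, np.float64(189.5), np.float64(235.6)) [ 0.5172 -0.2132  0.067 ]
scene green (46, np.float64(185.1), np.float64(273.0)) [ 0.5767 -0.2317  0.06  ]
scene red (37, np.float64(210.2), np.float64(281.8)) [ 0.6031 -0.1959  0.06  ]
side orange (19, np.float64(370.8), np.float64(167.5)) [ 0.5141 -0.2119  0.067 ]
side green (10, np.float64(352.2), np.float64(161.0)) [ 0.575  -0.2317  0.06  ]
```

View pics/c0.png

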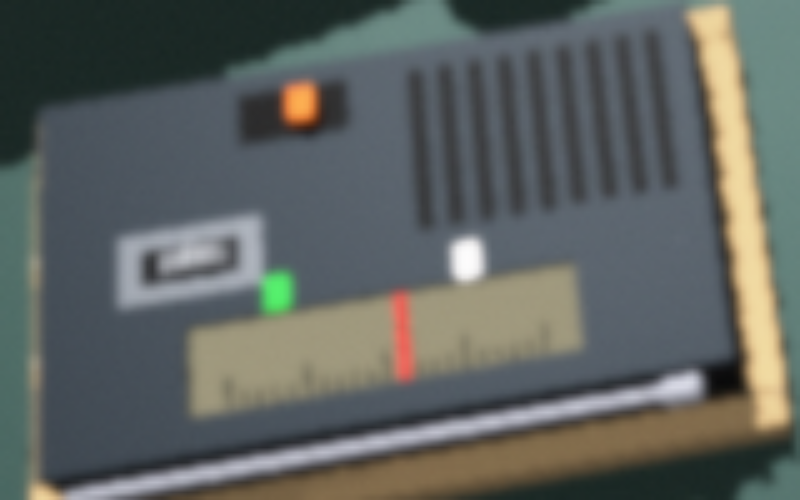

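The crop shows the wheel bezel centred at (196,258), the dial's corners at (190,417) and (583,348), and the slots at right. So receiver +y points right in the image, and green lies on the -y side. Next I work out the yaw and the move over the set.

```bash
cat >> h.py <<'E'
def goal(target,yaw=None):
    s=ctrl.get_state(); T=R.from_rotvec(s["tool_rot"]).as_matrix()
    print("shift tool axes",(T.T@(np.array(target)-s["position"])).round(4),"tool yaw",np.arctan2(T[1,0],T[0,0]).round(4),"turn",None if yaw is None else round(np.arctan2(T[1,0],T[0,0])-yaw,4),"pos",s["position"].round(4),"F",s["ft_force"].round(2),"t",round(float(s["time"]),2))
E
python3 - <<'E'
from h import *
P=lambda x,y:plane(ray("scene",(130+x/5,215+y/5)),.06)
a,b=P(190,417),P(583,348); d=b-a; print(a,b,np.linalg.norm(d),"yaw",np.arctan2(-d[0],d[1]))
a,b=P(188,330),P(577,265); d=b-a; print(a,b,np.linalg.norm(d),"yaw",np.arctan2(-d[0],d[1]))
print(P(196,258))
goal((.56,-.22,.22),np.arctan2(-d[0],d[1]))
E
```

```text
[ 0.61010428 -0.2637647   0.06      ] [ 0.62475684 -0.14157495  0.06      ] 0.12306515369182726 yaw -0.11934653141387383
[ 0.5816736  -0.26044759  0.06      ] [ 0.59715148 -0.13740092  0.06      ] 0.12401631682407542 yaw -0.1251315102788595
[ 0.55824833 -0.25461935  0.06      ]
shift tool axes [ 0.4868 -0.296   0.0021] tool yaw 0.2538 turn 0.379 pos [ 0.1631 -0.6288  0.2217] F [0.49 0.1  0.25] t 0.15
```

```bash
python3 inch.py '{"plan": [[0.04,-0.025,0,0.03,0],[0.08,-0.05,0,0.06,0],[0.12,-0.075,0,0.09,0],[0.165,-0.1,0,0.12,0],[0.205,-0.125,0,0.15,0],[0.245,-0.15,0,0.18,0],[0.285,-0.175,0,0.21,0],[0.325,-0.2,0,0.25,0],[0.365,-0.22,0,0.28,0],[0.405,-0.245,0,0.31,0],[0.445,-0.27,0,0.34,0],[0.487,-0.296,0,0.375,0],[0.487,-0.296,0,0.375,0],[0.487,-0.296,0,0.375,0],[0.487,-0.296,0,0.375,0],[0.487,-0.296,0,0.375,0]]}'
python3 - <<'E'
from h import *
s=ctrl.get_state(); im=camrig.get_image("wrist"); np.save("w1.npy",im); import pickle; pickle.dump(s,open("w1.pkl","wb"))
cv2.imwrite("pics/w1.png",im[:,:,::-1])
for c,z in(("orange",.067),("green",.06),("red",.06)):
    for b in blobs(im,c,(0,0,640,400)): print(c,b,plane(ray("wrist",b[1:],s),z).round(4))
E
```

```text
time: 1.75
position: [0.5592, -0.2223, 0.2224]
tool_rot: [3.135, -0.195, -0.001]
ft_force: [-0.1, 0.3, -0.7]
grip_width: 0.003
grip_force: 0.0
orange (84, np.float64(311.5), np.float64(223.9)) [ 0.5158 -0.214   0.067 ]
orange (4, np.float64(37.0), np.float64(167.5)) [0.6413 0.1694 0.067 ]
green (98, np.float64(322.0), np.float64(167.1)) [ 0.5763 -0.233   0.06  ]
red (83, np.float64(286.0), np.float64(146.9)) [ 0.6028 -0.198   0.06  ]
```

View pics/w1.png

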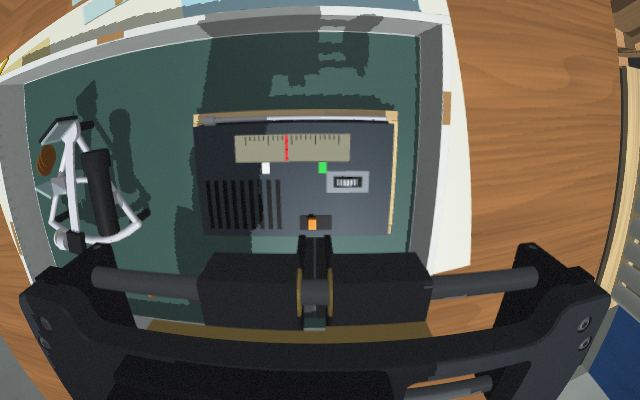

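The wrist view agrees with the fixed cameras: switch (312,224), green (322,167), pointer (286,147), white (266,168) and wheel (348,182), with the shut fingers just below the switch. Next I check the heights and fit the receiver frame.

Run:
```python
from h import *
import pickle
s=pickle.load(open("w1.pkl","rb"))
W=lambda *uv:ray("wrist",uv,s); S=lambda *uv:ray("scene",uv)
for n,w,c in(("orange",(311.5,223.9),(189.5,235.6)),("green",(322,167.1),(185.1,273)),("red",(286,146.9),(210.2,281.8)),("wheel",(348,182),(169.2,266.6)),("white",(265.8,168),(223.2,266.8))):
    print(n,[x.round(4) for x in tri(W(*w),S(*c))],plane(W(*w),.06).round(4))
print("side-orange",tri(W(311.5,223.9),ray("side",(370.8,167.5))))
for a,b in(((235,162),(350,160)),((235,136),(350,134)),((205,235),(386,232))):
    p,q=plane(W(*a),.06),plane(W(*b),.06); d=p-q; print(p.round(4),q.round(4),np.linalg.norm(d),"yaw",np.arctan2(-d[0],d[1]))
# fit: own coords -> world, using orange top, wheel, dial centre
own=np.array([[-47,-20],[0,-60],[37,0]])/1000
wd=np.array([plane(W(311.5,223.9),.0665)[:2],plane(W(348,182),.064)[:2],np.mean([plane(W(*u),.06) for u in((235,162),(350,160),(235,136),(350,134))],0)[:2]])
wd2=np.array([plane(S(189.5,235.6),.0665)[:2],plane(S(169.2,266.6),.064)[:2],np.mean([plane(S(130+x/5,215+y/5),.06) for x,y in((190,417),(583,348),(188,330),(577,265))],0)[:2]])
for w in(wd,wd2,(wd+wd2)/2):
    A=own-own.mean(0);B=w-w.mean(0)
    th=np.arctan2((A[:,0]*B[:,1]-A[:,1]*B[:,0]).sum(),(A*B).sum()); M=np.array([[np.cos(th),-np.sin(th)],[np.sin(th),np.cos(th)]])
    o=w.mean(0)-M@own.mean(0); print("yaw",th,"o",o.round(4),"res",((w-(own@M.T+o))*1000).round(1).tolist())
    print(" own green,red,white",[((M.T@(plane(W(*u),.06)[:2]-o))*1000).round(1) for u in((322,167.1),(286,146.9),(265.8,168))])
```

```text
orange [array([ 0.5143, -0.2139,  0.0621]), np.float64(0.0008)] [ 0.513  -0.2136  0.06  ]
green [array([ 0.5752, -0.2328,  0.056 ]), np.float64(0.0007)] [ 0.5763 -0.233   0.06  ]
red [array([ 0.6018, -0.197 ,  0.0554]), np.float64(0.0013)] [ 0.6028 -0.198   0.06  ]
wheel [array([ 0.5511, -0.2596,  0.0425]), np.float64(0.0024)] [ 0.5565 -0.2591  0.06  ]
white [array([ 0.582 , -0.1719,  0.0541]), np.float64(0.0)] [ 0.5831 -0.173   0.06  ]
side-orange (array([ 0.51523858, -0.21399996,  0.06572869]), np.float64(0.00020536368733468075))
[ 0.5944 -0.1402  0.06  ] [ 0.5804 -0.2636  0.06  ] 0.12423812479106165 yaw -0.1134614400868578
[ 0.6224 -0.1451  0.06  ] [ 0.6081 -0.2665  0.06  ] 0.12218897346187459 yaw -0.11741910464532834
[ 0.5135 -0.085   0.06  ] [ 0.4916 -0.2981  0.06  ] 0.21421097716761373 yaw -0.10223844927978179
yaw -0.11689507973530255 o [ 0.5646 -0.1994] res [[0.1, -0.2], [-0.1, 0.3], [-0.0, -0.1]]
 own green,red,white [array([ 15.5, -32. ]), array([37.7,  5.9]), array([15.3, 28.5])]
yaw -0.09378716923198874 o [ 0.566  -0.1964] res [[-0.3, -1.4], [-0.3, 2.4], [0.6, -1.0]]
 own green,red,white [array([ 13.7, -35.5]), array([36.8,  1.9]), array([14.9, 24.9])]
yaw -0.10540829608325397 o [ 0.5653 -0.1979] res [[-0.1, -0.8], [-0.2, 1.3], [0.3, -0.5]]
 own green,red,white [array([ 14.6, -33.8]), array([37.3,  3.9]), array([15.1, 26.7])]
```

```bash
cat >> h.py <<'E'
YAW,O=-.1169,np.array([.5646,-.1994])
def own(x,y,z):
    c,s=np.cos(YAW),np.sin(YAW); return np.r_[O+[c*x-s*y,s*x+c*y],z]
def where():
    s=ctrl.get_state(); c,q=np.cos(YAW),np.sin(YAW); d=s["position"][:2]-O
    f=s["ft_force"]; print("own",((c*d[0]+q*d[1])*1e3).round(1),((-q*d[0]+c*d[1])*1e3).round(1),"z",(s["position"][2]*1e3).round(1),"Fown",(c*f[0]+q*f[1]).round(1),(-q*f[0]+c*f[1]).round(1),f[2].round(1),"t",round(float(s["time"]),2))
E
python3 -c "
from h import *
where(); goal(own(-.047,.008,.08),YAW); goal(own(-.047,.008,.0635))"
```

```text
own -2.6 -23.2 z 222.5 Fown -0.5 -0.4 -0.3 t 1.8
shift tool axes [-0.0445 -0.031   0.1425] tool yaw -0.124 turn -0.0071 pos [ 0.5593 -0.2221  0.2225] F [-0.53 -0.39 -0.34] t 1.8
shift tool axes [-0.0445 -0.031   0.159 ] tool yaw -0.124 turn None pos [ 0.5593 -0.2221  0.2225] F [-0.53 -0.39 -0.34] t 1.8
```

```bash
python3 inch.py '{"plan": [[-0.02,-0.015,0.03,-0.007,0],[-0.044,-0.031,0.06,-0.007,0],[-0.044,-0.031,0.09,-0.007,0],[-0.044,-0.031,0.115,-0.007,0],[-0.044,-0.031,0.135,-0.007,0],[-0.044,-0.031,0.146,-0.007,0],[-0.044,-0.031,0.146,-0.007,0],[-0.044,-0.031,0.146,-0.007,0],[-0.044,-0.031,0.146,-0.007,0]]}'
python3 -c "
from h import *
where(); cv2.imwrite('pics/w2.png',cv2.resize(camrig.get_image('wrist')[120:320,200:440,::-1],(720,600)))"
```

```text
time: 2.7
position: [0.5213, -0.1848, 0.0779]
tool_rot: [3.136, -0.18, 0.004]
ft_force: [-0.8, -0.3, 0.3]
grip_width: 0.006
grip_force: 0.0
own -44.7 9.4 z 77.9 Fown -0.8 -0.4 0.3 t 2.7
```

View pics/w2.png

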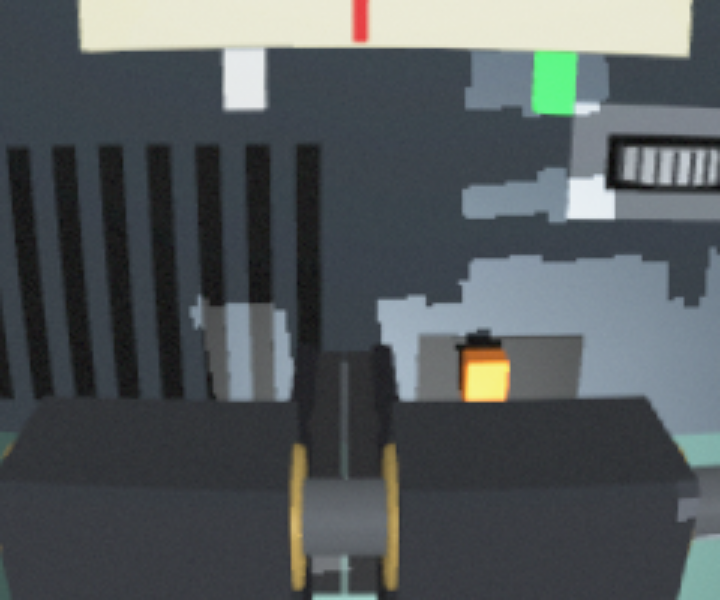

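The fingers hang about 12 mm to the +y side of the nib (pixel 485,380 against the finger edge at about 400), in line with it. I'll descend beside it.

```bash
python3 inch.py '{"plan": [[-0.002,0,0.004,0,0],[-0.002,0,0.008,0,0],[-0.002,0,0.011,0,0],[-0.002,0,0.013,0,0],[-0.002,0,0.0135,0,0],[-0.002,0,0.0135,0,0]]}' >/dev/null; python3 -c "
from h import *
where()"
```

```text
own -47.8 9.9 z 62.9 Fown 0.6 -0.3 -0.8 t 3.35
```

```bash
python3 inch.py '{"plan": [[0,0.003,0,0,0],[0,0.006,0,0,0],[0,0.008,0,0,0],[0,0.010,0,0,0],[0,0.010,0,0,0]]}' >/dev/null; python3 -c "
from h import *
where()"; python3 inch.py '{"plan": [[0,0.002,0,0,0],[0,0.004,0,0,0],[0,0.004,0,0,0]]}' >/dev/null; python3 -c "
from h import *
where()"; python3 inch.py '{"plan": [[0,0.002,0,0,0],[0,0.004,0,0,0],[0,0.004,0,0,0]]}' >/dev/null; python3 -c "
from h import *
where()"
```

```text
own -47.7 -0.7 z 63.0 Fown 0.2 -0.3 0.4 t 3.85
own -47.7 -4.6 z 63.1 Fown 0.2 0.5 0.1 t 4.15
own -47.6 -7.7 z 63.0 Fown 0.0 1.0 0.3 t 4.45
```

```bash
cat > sw.py <<'E'
from h import *
where(); s=ctrl.get_state(); im=camrig.get_image("wrist")
M=np.array([[np.cos(YAW),-np.sin(YAW)],[np.sin(YAW),np.cos(YAW)]])
for n,i,roi in(("wrist",im,(200,100,500,330)),("scene",camrig.get_image("scene"),(130,215,290,315))):
  for c,z in(("orange",.0665),("green",.06),("red",.06)):
    for b in blobs(i,c,roi)[:1]: print(n,c,b[0],(M.T@(plane(ray(n,b[1:],s),z)[:2]-O)*1e3).round(1))
E
python3 inch.py '{"plan": [[0,0.002,0,0,0],[0,0.004,0,0,0],[0,0.004,0,0,0]]}' >/dev/null; python3 sw.py
```

```text
own -47.7 -12.3 z 63.0 Fown 0.5 2.5 1.3 t 4.75
wrist orange 138 [-42.4 -26.2]
wrist green 352 [ 15.3 -32.3]
wrist red 168 [31.5  6. ]
scene orange 8 [-44.4 -27. ]
scene green 34 [ 15.5 -31. ]
```

```bash
for i in 1; do python3 inch.py '{"plan": [[0,0.002,0,0,0],[0,0.003,0,0,0],[0,0.003,0,0,0]]}' >/dev/null; python3 -c "
from h import *
where()"; python3 inch.py '{"plan": [[0,0.001,0,0,0],[0,0.0015,0,0,0],[0,0.0015,0,0,0]]}' >/dev/null;  python3 -c "
from h import *
where()"; done
```

```text
own -47.6 -15.5 z 63.0 Fown -0.3 1.3 0.5 t 5.15
own -47.7 -15.7 z 63.0 Fown -0.4 6.0 1.8 t 5.45
```

```bash
python3 inch.py '{"plan": [[0,0.001,0,0,0],[0,0.001,0,0,0],[0,0.001,0,0,0]]}' >/dev/null; python3 -c "
from h import *
where()"; python3 inch.py '{"plan": [[0,-0.004,0,0,0],[0,-0.01,0,0,0],[0,-0.01,-0.01,0,0],[0,-0.01,-0.03,0,0],[0,-0.01,-0.03,0,0],[0,-0.01,-0.03,0,0]]}' >/dev/null; python3 sw.py
```

```text
own -47.7 -15.8 z 63.0 Fown -0.2 5.8 1.9 t 5.75
own -47.2 -8.5 z 93.8 Fown -0.1 -0.6 -0.1 t 6.35
wrist orange 63 [-41. -29.]
wrist green 258 [ 15.5 -32.2]
wrist red 135 [31.9  6. ]
scene orange 56 [-45.6 -27.6]
scene green 41 [ 15.6 -31.3]
```

```bash
python3 -c "
from h import *
goal(own(0,-.052,.075),YAW)"
```

```text
shift tool axes [0.048  0.0441 0.0176] tool yaw -0.1145 turn 0.0024 pos [ 0.5159 -0.2018  0.0926] F [ 0.04  0.11 -0.31] t 6.45
```

```bash
python3 inch.py '{"plan": [[0.016,0.015,0,0,0],[0.032,0.03,0,0,0],[0.048,0.044,0,0,0],[0.048,0.044,0.01,0,0],[0.048,0.044,0.018,0,0],[0.048,0.044,0.018,0,0],[0.048,0.044,0.018,0,0]]}' >/dev/null; python3 sw.py; python3 -c "
from h import *
cv2.imwrite('pics/s3.png',cv2.resize(camrig.get_image('scene')[195:315,130:290,::-1],(800,600)))"
```

```text
own -0.6 -50.5 z 74.3 Fown 1.0 0.0 0.2 t 7.15
wrist green 250 [ 15.6 -32.3]
wrist red 206 [37.1  5.5]
scene green 40 [ 15.1 -30.8]
```

View pics/s3.png

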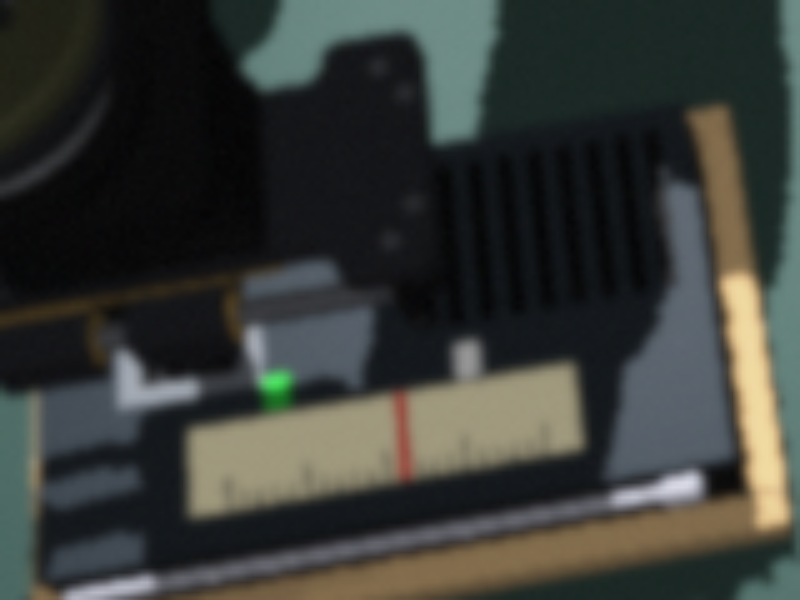

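The fingers sit above the wheel's bezel, and the switch is hidden behind the gripper in this view. I'll check it from the side camera.

```bash
python3 -c "
from h import *
im=camrig.get_image('side'); M=np.array([[np.cos(YAW),-np.sin(YAW)],[np.sin(YAW),np.cos(YAW)]])
for i in(cv2.imread('pics/side0.png')[:,:,::-1],im):
  for b in blobs(i,'orange',(295,140,405,210)): print(b,(M.T@(plane(ray('side',b[1:]),.0665)[:2]-O)*1e3).round(1))
cv2.imwrite('pics/side3.png',cv2.resize(im[130:220,290:410,::-1],(800,600)))"
```

```text
(19, np.float64(370.8), np.float64(167.5)) [-48.2 -19.1]
(17, np.float64(373.1), np.float64(166.4)) [-49.3 -27.1]
```

```bash
python3 inch.py '{"plan": [[0.0,0,-0.03,0,0],[0.0,0,-0.07,0,0],[0.0,0,-0.11,0,0],[0,0,-0.148,0,0],[0,0,-0.148,0,0],[0,0,-0.148,0,0],[0,0,-0.148,0,0],[0,0,-0.148,0,0]]}' >/dev/null; python3 sw.py
```

```text
own -0.5 -51.4 z 221.3 Fown 0.7 0.4 0.4 t 8.15
wrist orange 88 [-47.1 -29.5]
wrist green 87 [ 15.6 -32.3]
wrist red 86 [37.2  5.9]
scene orange 55 [-45.6 -27.7]
scene green 46 [ 15.8 -30.7]
scene red 37 [37.8  7.9]
```

```bash
python3 inch.py '{"plan": [[0.0005,-0.0005,0.04,0,0],[0.0005,-0.0005,0.08,0,0],[0.0005,-0.0005,0.12,0,0],[0.0005,-0.0005,0.145,0,0],[0.0005,-0.0005,0.153,0,0],[0.0005,-0.0005,0.153,0,0],[0.0005,-0.0005,0.153,0,0]]}' >/dev/null; python3 -c "
from h import *
where()"; python3 inch.py '{"plan": [[0,0,0.001,0,0],[0,0,0.001,0,0]]}' >/dev/null;  python3 -c "
from h import *
where()"; python3 inch.py '{"plan": [[0,0,0.001,0,0],[0,0,0.001,0,0]]}' >/dev/null;  python3 -c "
from h import *
where()"
```

```text
own 2.0 -51.3 z 71.4 Fown -0.7 -0.2 0.1 t 8.95
own 1.9 -51.4 z 70.5 Fown -0.8 -0.2 -0.1 t 9.15
own 1.1 -51.2 z 68.4 Fown -0.4 -0.3 -0.1 t 9.35
```

```bash
for k in 1 2; do python3 -c "
from h import *
where()"; python3 inch.py '{"plan": [[0,0,0.001,0,0],[0,0,0.001,0,0],[0,0,0.001,0,0]]}' >/dev/null;  done; python3 -c "
from h import *
where()"; python3 inch.py '{"plan": [[0,0,0.0005,0,0],[0,0,0.001,0,0],[0,0,0.001,0,0]]}' >/dev/null;  python3 -c "
from h import *
where()"
```

```text
own 1.1 -51.2 z 68.4 Fown -0.4 -0.3 -0.1 t 9.35
own 0.8 -51.1 z 66.9 Fown 0.4 -0.4 0.2 t 9.65
own 0.9 -51.0 z 66.0 Fown -1.2 1.0 -0.1 t 9.95
own 1.1 -51.1 z 65.3 Fown -1.1 0.7 2.7 t 10.25
```

```bash
python3 inch.py '{"plan": [[0,0.001,0.0008,0,0],[0,0.002,0.0008,0,0],[0,0.003,0.0008,0,0],[0,0.004,0.0008,0,0],[0,0.004,0.0008,0,0]]}' >/dev/null; python3 sw.py
```

```text
own 1.2 -54.0 z 65.5 Fown -2.4 3.1 8.4 t 10.75
wrist green 275 [ 15.4 -32. ]
wrist red 231 [37.3  3.7]
scene green 34 [ 15.7 -31. ]
```

```bash
python3 inch.py '{"plan": [[0,0.001,-0.0006,0,0],[0,0.002,-0.0006,0,0],[0,0.003,-0.0006,0,0],[0,0.004,-0.0006,0,0],[0,0.004,-0.0006,0,0]]}' >/dev/null; python3 sw.py;  python3 inch.py '{"plan": [[0,0.001,0,0,0],[0,0.002,0,0,0],[0,0.003,0,0,0],[0,0.004,0,0,0],[0,0.004,0,0,0]]}' >/dev/null; python3 sw.py
```

```text
own 1.2 -58.6 z 65.8 Fown -1.8 1.9 6.5 t 11.35
wrist green 292 [ 15.6 -32. ]
wrist red 228 [37.4  0.6]
scene green 34 [ 15.7 -31. ]
own 1.2 -62.8 z 65.9 Fown -2.5 2.4 7.2 t 11.95
wrist green 286 [ 15.5 -32. ]
wrist red 224 [37.6 -2. ]
scene green 34 [ 15.7 -31. ]
scene red 4 [47.6  0.8]
```

```bash
python3 inch.py '{"plan": [[0,0.001,-0.0002,0,0],[0,0.002,-0.0003,0,0],[0,0.003,-0.0003,0,0],[0,0.004,-0.0003,0,0],[0,0.005,-0.0003,0,0],[0,0.005,-0.0003,0,0]]}' >/dev/null; python3 sw.py;  python3 inch.py '{"plan": [[0,0,-0.004,0,0],[0,0,-0.006,0,0],[0,-0.008,-0.006,0,0],[0,-0.016,-0.006,0,0],[-0.001,-0.016,-0.006,0,0],[-0.001,-0.016,-0.003,0,0],[-0.001,-0.016,-0.002,0,0],[-0.001,-0.016,-0.002,0,0]]}' >/dev/null; python3 sw.py
```

```text
own 1.2 -68.4 z 65.3 Fown -0.7 -0.3 4.6 t 12.65
wrist green 273 [ 15.7 -32. ]
wrist red 221 [37.5 -5.8]
scene green 34 [ 15.7 -31. ]
own -0.4 -52.4 z 66.7 Fown 0.3 -0.5 -0.9 t 13.55
wrist green 279 [ 15.2 -32.1]
wrist red 230 [37.2 -5.6]
scene green 35 [ 15.5 -31. ]
```

```bash
python3 inch.py '{"plan": [[0,0,0.0008,0,0],[0,0,0.0016,0,0],[0,0,0.0016,0,0],[0,0,0.0016,0,0]]}' >/dev/null; python3 -c "
from h import *
where()"; python3 inch.py '{"plan": [[0,0.001,0.0004,0,0],[0,0.002,0.0004,0,0],[0,0.003,0.0004,0,0],[0,0.004,0.0004,0,0],[0,0.004,0.0004,0,0]]}' >/dev/null; python3 sw.py
```

```text
own 0.1 -52.3 z 66.0 Fown -1.0 0.6 3.1 t 14.05
own 0.2 -55.2 z 66.1 Fown -2.7 2.2 8.1 t 14.55
wrist green 285 [ 15.2 -32.1]
wrist red 236 [37.6 -7.4]
scene green 35 [ 15.5 -31. ]
scene red 6 [48.7 -5.1]
```

```bash
python3 inch.py '{"plan": [[0,0.001,-0.0005,0,0],[0,0.002,-0.0005,0,0],[0,0.003,-0.0005,0,0],[0,0.004,-0.0005,0,0],[0,0.005,-0.0005,0,0],[0,0.006,-0.0005,0,0]]}' >/dev/null; python3 sw.py;  python3 inch.py '{"plan": [[0,0.001,-0.0002,0,0],[0,0.002,-0.0003,0,0],[0,0.003,-0.0003,0,0],[0,0.004,-0.0003,0,0],[0,0.005,-0.0003,0,0],[0,0.005,-0.0003,0,0]]}' >/dev/null; python3 sw.py
```

```text
own 0.2 -61.4 z 66.3 Fown -2.3 1.9 6.1 t 15.25
wrist green 271 [ 15.3 -32. ]
wrist red 227 [ 37.6 -11.2]
scene green 34 [ 15.7 -31. ]
own 0.1 -67.4 z 65.9 Fown -0.0 1.2 2.6 t 15.95
wrist green 272 [ 15.2 -32. ]
wrist red 230 [ 37.  -15.3]
scene green 35 [ 15.5 -31. ]
```

```bash
python3 inch.py '{"plan": [[0,0,-0.004,0,0],[0,0,-0.006,0,0],[0,-0.008,-0.006,0,0],[0,-0.015,-0.006,0,0],[0,-0.015,-0.006,0,0],[0,-0.015,-0.002,0,0],[0,-0.015,-0.0005,0,0],[0,-0.015,0,0,0],[0,-0.015,0,0,0]]}' >/dev/null; python3 -c "
from h import *
where()"; python3 inch.py '{"plan": [[0,0,0.0008,0,0],[0,0,0.0008,0,0],[0,0,0.0008,0,0]]}' >/dev/null; python3 -c "
from h import *
where()"
```

```text
own -0.2 -52.1 z 66.0 Fown -1.7 0.7 1.2 t 16.95
own -0.2 -52.1 z 65.7 Fown -2.5 1.6 5.6 t 17.25
```

```bash
python3 inch.py '{"plan": [[0,0.001,0,0,0],[0,0.002,0,0,0],[0,0.003,0,0,0],[0,0.004,0,0,0],[0,0.004,0,0,0]]}' >/dev/null; python3 sw.py;  python3 inch.py '{"plan": [[0,0.001,-0.0002,0,0],[0,0.002,-0.0002,0,0],[0,0.003,-0.0002,0,0],[0,0.004,-0.0002,0,0],[0,0.005,-0.0002,0,0],[0,0.005,-0.0002,0,0]]}' >/dev/null; python3 sw.py
```

```text
own -0.2 -55.9 z 66.0 Fown -3.0 2.3 7.8 t 17.75
wrist green 288 [ 15.4 -32.1]
wrist red 237 [ 37.9 -17.4]
scene green 35 [ 15.5 -31. ]
scene red 8 [ 48.1 -15.1]
own -0.1 -61.0 z 65.9 Fown -2.0 1.9 5.4 t 18.45
wrist green 285 [ 15.4 -32. ]
wrist red 247 [ 37.2 -20.8]
scene green 35 [ 15.5 -31. ]
scene red 4 [ 45.  -19.2]
```

```bash
python3 inch.py '{"plan": [[0,0.001,0,0,0],[0,0.002,0,0,0],[0,0.003,0,0,0],[0,0.004,0,0,0],[0,0.005,0,0,0],[0,0.006,0,0,0],[0,0.006,0,0,0]]}' >/dev/null; python3 sw.py; python3 inch.py '{"plan": [[0,0,-0.004,0,0],[0,0,-0.006,0,0],[0,-0.008,-0.006,0,0],[0,-0.015,-0.006,0,0],[0,-0.015,-0.006,0,0],[0,-0.015,-0.002,0,0],[0,-0.015,-0.0005,0,0],[0,-0.015,0.0002,0,0],[0,-0.015,0.0002,0,0]]}' >/dev/null; python3 -c "
from h import *
where()"
```

```text
own -0.1 -67.5 z 65.3 Fown -2.2 0.4 4.5 t 19.25
wrist green 280 [ 15.1 -32. ]
wrist red 238 [ 37.3 -25.1]
scene green 36 [ 15.4 -31. ]
scene red 13 [ 33.7 -22.9]
own -0.2 -52.1 z 65.3 Fown -1.8 0.3 2.4 t 20.25
```

```bash
python3 inch.py '{"plan": [[0,0,0.0006,0,0],[0,0,0.0006,0,0],[0,0.002,0.0006,0,0],[0,0.004,0.0006,0,0],[0,0.004,0.0006,0,0]]}' >/dev/null; python3 sw.py;  python3 inch.py '{"plan": [[0,0.001,0,0,0],[0,0.002,0,0,0],[0,0.003,0,0,0],[0,0.004,0,0,0],[0,0.004,0,0,0]]}' >/dev/null; python3 sw.py
```

```text
own -0.2 -56.0 z 65.3 Fown -2.0 1.6 7.3 t 20.75
wrist green 280 [ 15.2 -32.1]
wrist red 241 [ 37.4 -27.5]
scene green 35 [ 15.5 -31. ]
scene red 11 [ 46.1 -25.2]
own -0.2 -60.1 z 65.2 Fown -2.0 1.3 4.9 t 21.35
wrist green 284 [ 15.1 -32. ]
wrist red 238 [ 37.3 -30.1]
scene green 37 [ 15.5 -31. ]
```

Another 1.9 mm of pointer, which is about 3 mm of fingertip travel; then I lift off and check.

```bash
python3 inch.py '{"plan": [[0,0.001,0,0,0],[0,0.002,0,0,0],[0,0.003,0,0,0],[0,0.003,0,0,0]]}' >/dev/null; python3 sw.py;  python3 inch.py '{"plan": [[0,0.003,-0.004,0,0],[0,0.003,-0.01,0,0],[0,0.003,-0.05,0,0],[0,0.003,-0.1,0,0],[0,0.003,-0.14,0,0],[0,0.003,-0.155,0,0],[0,0.003,-0.155,0,0],[0,0.003,-0.155,0,0],[0,0.003,-0.155,0,0],[0,0.003,-0.155,0,0]]}' >/dev/null; python3 sw.py; python3 -c "
from h import *
cv2.imwrite('pics/w9.png',cv2.resize(camrig.get_image('wrist')[100:260,190:410,::-1],(792,576)))"
```

```text
own -0.1 -63.0 z 65.1 Fown -1.2 1.1 5.5 t 21.85
wrist green 284 [ 15.1 -32.1]
wrist red 239 [ 37.8 -32.1]
scene green 35 [ 15.5 -31. ]
scene red 7 [ 48.8 -30. ]
own -1.1 -65.9 z 217.3 Fown 0.1 0.1 -0.3 t 22.95
wrist orange 83 [-46.9 -29.7]
wrist green 95 [ 15.4 -32.2]
wrist red 84 [ 37.8 -32. ]
scene orange 55 [-45.6 -27.7]
scene green 47 [ 15.8 -30.7]
scene red 40 [ 40.3 -30.2]
```

View pics/w9.png

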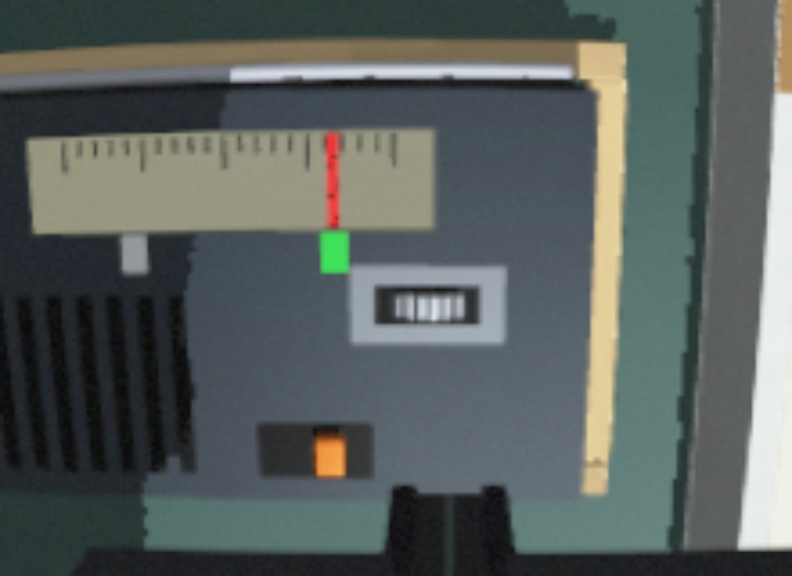

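The pointer (332,180) stands over the middle of the green tape (335,252). The nib (330,455) sits at the -y end of its travel, and the arm is clear.

```bash
python3 -c "
from bench import ctrl, camrig, job
print(job.close_job())"
```

```text
the job is handed in; nothing more can be done
None
```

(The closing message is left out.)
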